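# Clear the drip plate, then draw out the telescopic squeegee and hold it extended

### The job

With the scraper block, sweep the three lime chips off the steel drip plate over its front edge (the long edge nearest you), without touching them with the fingers, and stand the block back upright on the bare washer top, off the plate and clear of the chips. Then press the button on the squeegee's handle so that the pole springs out to its first stop, take the head by its neck, pull it out all the way to the second stop, and finish while still holding it fully extended: its spring pulls it back if you let go. Chips must be gone before the pole comes out, and leave the other things on the washer where they are.

Things in the scene. Friction and masses are not known exactly. Their poses are not given: they have to be found in the camera images.
- stand: Fixed stand of the squeegee on the washer top. Origin at washer-top level (z=0); its -y axis is the direction in which the pole comes out (to the robot's right, give or take some turn), its -x axis points to the front, towards the robot. Bare steel drip plate at x -65..+65, y -235..0 mm, top 8 mm high; its front edge is x = -65 mm. Black handle tube (dia. 34-37, axis at x=0, 55 mm high) at y 13..185 mm in two grey clamps 18 mm wide (tops 67 mm high) at y=45 and y=155 mm.
- button_top (a point): Centre of the top of the round push button (dia. 22 mm) on the handle tube, 84 mm above the washer; 10 mm stands proud of its boss. Pressed straight down, full travel 7 mm; spring 1.2 N at first to 3.3 N fully down. At 3 mm or more the catch lets go of the first tube, which need not be pressed again.
- button (a joint): Travel of the push button in m: 0 up, 0.007 fully down; springs back up.
- first_tube (a joint): Travel of the first tube out of the handle in m: 0 latched, 0.05 = first stop. Once the button has been pressed a spring (8 to 10 N) drives it out to 0.05 within a second and keeps it there. It carries the second tube and the head along.
- second_tube (a joint): Travel of the second tube out of the first in m: 0 in, 0.10 = second stop. A return spring pulls it in with 1.6 N at 0, rising to 3.6 N at 0.10; it has no latch, so it must be held. The head is then 150 mm from where it started.
- squeegee_head: Squeegee head on the end of the second tube; cross bar 120 mm long (along stand x), 16 mm deep, top 53 mm high, with a black rubber blade below it whose edge passes 4 mm above the plate. Origin at the inner end of the neck, on the pole's axis, 55 mm high; axes parallel to the stand's. Cross bar centre at y=-60 mm, its bracket from y=-50 mm.
- neck (a point): Middle of the head's neck, the place to grip: a black block 22 mm wide (along stand x), 26 mm high, 52 mm long along the pole with about 45 mm clear between the collar of the first tube and the bracket; centre 55 mm above the washer. It moves with the head, along the stand's -y.
- scraper_block: Loose scraper block standing upright in front of the stand, 0.13 kg: grey foot strip 26 mm (its x) by 110 mm (its y), 12 mm high, with a wooden grip above it 20 mm (x) by 80 mm (y), whole height 65 mm. Origin at the centre of the underside, z up. It sweeps with its long face, moving along its x axis.
- scraper_grip (a point): Point to grip on the scraper block, 45 mm above its underside, on its middle; the grip is 20 mm thick along the block's x.
- chip_1: Whitish loose lime chip, about 24x18x10 mm, lying on the drip plate between y -125 and -185 mm and x -30 and +35 mm of the stand; origin at its centre.
- chip_2: Whitish loose lime chip, about 20x20x10 mm, likewise on the drip plate; origin at its centre.
- chip_3: Whitish loose lime chip, about 28x16x10 mm, likewise on the drip plate; origin at its centre.
- flat_tin: Bystander: flat round tin, dia. 85, 37 mm high, in front of the stand next to the scraper block (the two may have changed places). Origin under its centre.
- tape_roll: Bystander at the front right: roll of tape lying flat, dia. 104, 25 mm high. Origin under its centre.

How it is judged (in metres and radians):
On the way, in this order (a step that is already met when the one before it is completed fails the run):
1. all three chips have been swept off the drip plate over its front edge (x of each of chip_1, chip_2, chip_3 in the frame of stand below -0.07 m), for 0.2 s.
2. the button has let the pole spring out to its first stop (value of joint first_tube above 0.046 m), for 0.2 s.
3. the head has been pulled out to the second stop (value of joint second_tube above 0.093 m), for 0.2 s.
At the end, for the whole second after the job is handed in: First tube over 46 of 50 mm and second over 93 of 100 mm out, held there by the fingers on the head (over 1 N); every chip's centre 5 mm or more in front of the plate's front edge; scraper block released, at rest, upright within 0.15 rad on the washer top, not on the plate or propping the head (all of step 1 and value of joint first_tube above 0.046 m and value of joint second_tube above 0.093 m and contact force between the fingers and squeegee_head above 1 N and contact force between scraper_block and squeegee_head below 0.2 N and height (world z) of scraper_block below 0.005 m and angle between scraper_block's own z axis and vertical below 0.15 rad and linear speed of scraper_block below 0.02 m/s and contact force between the fingers and scraper_block below 0.2 N); the arm keeps its last pose, push and grip.
It fails at once if a finger pushes or takes a chip (contact force between the fingers and chip_1 above 1 N or contact force between the fingers and chip_2 above 1 N or contact force between the fingers and chip_3 above 1 N).
It fails at once if the squeegee head runs into a chip (contact force between squeegee_head and chip_1 above 0.5 N or contact force between squeegee_head and chip_2 above 0.5 N or contact force between squeegee_head and chip_3 above 0.5 N).
It fails at once if a bystander is shifted by more than 3 cm (distance of any of flat_tin, tape_roll from where it was at the start of the episode above 0.03 m).
It also fails if it takes over 67 s, if anything falls off the work surface, if the arm or the gripper's body presses on something with over 40 N, if the wrist force passes 120 N, or if a joint passes its speed limit or range.

### The arm

A 6-joint arm with a two-finger parallel gripper is mounted at the origin on a cart in front of the work surface, level with it; the furniture and walls round the work are solid. World frame = base frame: x ahead of the robot, y to its left, z up, the work surface at z = 0. Lengths are in mm, angles in rad, forces in N, time in s.
With the tool pointing down it reaches from about 275 to 1000 mm from the base axis. Payload 8.4 kg.
Tool frame: the origin (TCP) lies midway between the tips of the shut fingers; the grasp point (between the pads) lies 19 mm behind it (r.grip_point_offset is the distance from the TCP to the grasp point, in mm); z points along the fingers, x is the direction in which the jaws open and shut, and the axes are right-handed (so a half turn about z gives the same grasp; the last joint's range is limited). The gripper opens to 85 mm and grips with 20 to 120 N. Pads are 22 mm wide; open, the fingers measure 114 mm over their backs; the gripper's body (76 mm by 85 mm) begins 54 mm behind the grasp point. The pads swing forward as they close: fully open they stand 13 mm farther back than shut.
Start: joints at [1.222, 0.353, 1.633, -0, 1.155, -0.002], TCP at [212.43, 587.794, 231.281] pointing down, gripper open.
Joint ranges: [-2.63, 2.63], [-0.92, 2.1], [0.06, 2.66], [-1.3, 4.44], [0, 2.69], [-3.02, 3.02]. Speed limits (rad/s): [2.22, 2.22, 2.79, 3.14, 3.14, 3.14].

### API

Orientations are given as [roll, pitch, yaw] about the fixed x, y, z axes, in that order (R = Rz(yaw) Ry(pitch) Rx(roll)).
In Python, from rig import monitor, vision, sign_off, r gives the robot as it stands.
- The arm moves only by the shell command python3 -m inch 'ROWS' [FORCE]. ROWS is JSON, a list of rows, each an object with "dp": the shift along the tool's x, y, z in mm, a list of three; "angular": the turn, a rotation vector about the tool's x, y, z in rad, a list of three; "fingers": the closure in counts, from 0 (fully open) to 255 (shut). A call has 1 to 12 rows; each row is the pose to reach, as a shift and turn from the pose commanded when the call began, along the tool's axes at that moment; what a row does not reach only later rows make up. A row lasts 1/12 s, in which the tool goes at most 41.7 mm and 7.16 degrees, less where a joint would pass 70% of its speed; a pose out of reach is approached as far as the arm can. A call with a gripper value outside its range is refused whole. The fingers move at their own pace and stop on an object; FORCE is the grip in N (left out, the last holds). Time passes only in rows, so rows that repeat a pose let the fingers close. It gives the time, the measured TCP pose, the force and the opening at its end, in the units of the state.
- monitor.sense(): the state, without advancing time (a new reading comes with each control period).
- vision.grab_frame(name): name is "scene" or "top"; returns (picture, depth): 400x640x3 uint8, blue, green, red; 400x640 float32, mm along the optical axis (not along the pixel's ray), 0 where there is no reading.
- vision.camera_params(name): a dict with "fx", "fy", "cx", "cy" (pixels), "R" (3x3) and "t" (3): a world point X has camera coordinates R X + t. Camera axes: x right, y down, z forward; pixel columns grow to the right and rows downward; lengths in mm; the calibration is good to about 2 mm. A picture is of the moment at which its call begins. camera_params takes no time and is no camera call.
- sign_off(): hands the job in, once; it reports no verdict.
The state is a dict: "clock": time; "qpos": joint angles; "qvel": joint speeds; "joint_efforts": joint torques, N m; "eef_pos": TCP position; "tcp_rot": TCP orientation; "contact_force": force on the tool from outside, world axes, zero at the start; "wrist_torque": the same for the moment, N m; "opening": opening from 0.0 (shut) to 1.0 (fully open).
Only numpy, scipy, OpenCV 4.12 (cv2) and the standard library are available. Lean on these libraries where they do the work, as an engineer would, in place of code of your own. Each camera call takes 0.05 s, during which the arm holds its last target.

## Working session

There is one attempt and no reset: what is moved stays moved. The work goes in short steps, Python scripts to look and compute and a shell command to move; the robot and the scene stay as the last step left them, time stands still between calls to the robot, and variables do not carry over. Pictures are saved under pics/ and viewed, and the job is handed in when it is done.

```bash
ls; mkdir -p pics; python3 - <<'E'
from rig import monitor, vision, r
import cv2
print(monitor.sense())
print(r.grip_point_offset)
for n in ("scene","top"):
    im,d=vision.grab_frame(n); cv2.imwrite(f"pics/{n}0.png",im)
    import numpy as np; np.save(f"pics/{n}0.npy",d)
    print(n,vision.camera_params(n))
E
```

```text
pics
{'clock': 0.0, 'qpos': array([ 1.22160996e+00,  3.53659143e-01,  1.63413413e+00, -3.58211079e-05,
        1.15520994e+00, -2.41796394e-03]), 'qvel': array([ 0.00172559, -0.00143172,  0.00084174,  0.00161231,  0.00086068,
       -0.00010563]), 'joint_efforts': array([ 4.77775520e-04, -6.05244541e+01, -3.42063081e+01,  1.42502613e-04,
        9.58588847e-03,  3.98285181e-06]), 'eef_pos': array([212.26950456, 587.3384832 , 230.55482254]), 'tcp_rot': array([3.14156331e+00, 1.41063071e-03, 1.22404239e+00]), 'contact_force': array([0.79137772, 0.4617263 , 0.044055  ]), 'wrist_torque': array([0.03758344, 0.00592854, 0.00447986]), 'opening': 0.9981617532108437}
18.700000000000003
scene {'fx': 390.1289080165118, 'fy': 390.1289080165118, 'cx': 325.28666005173886, 'cy': 201.72231639371648, 'R': array([[ 0.63645459, -0.77097676, -0.02281181],
       [-0.34030231, -0.25413857, -0.905322  ],
       [ 0.69218487,  0.58395926, -0.42411284]]), 't': array([-384.75767972,  237.20975552,  549.05039248])}
top {'fx': 498.98419999304895, 'fy': 498.98419999304895, 'cx': 326.4118486840743, 'cy': 192.59249986703503, 'R': array([[-0.00640822, -0.99981551,  0.01810728],
       [-0.99418919,  0.00442426, -0.10755593],
       [ 0.10745598, -0.0186913 , -0.99403413]]), 't': array([ -29.94602988,  547.99988195, 1007.39701975])}
```

View pics/scene0.png

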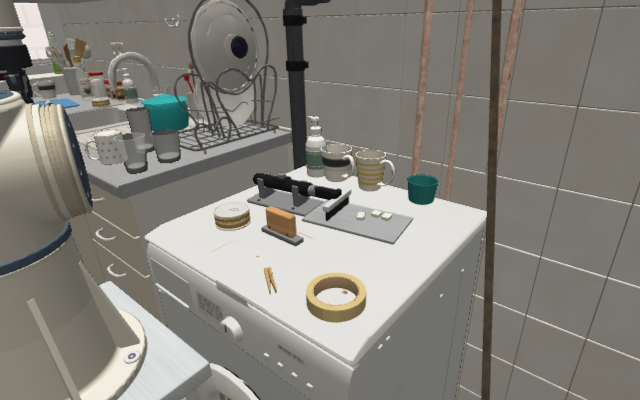

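View pics/top0.png

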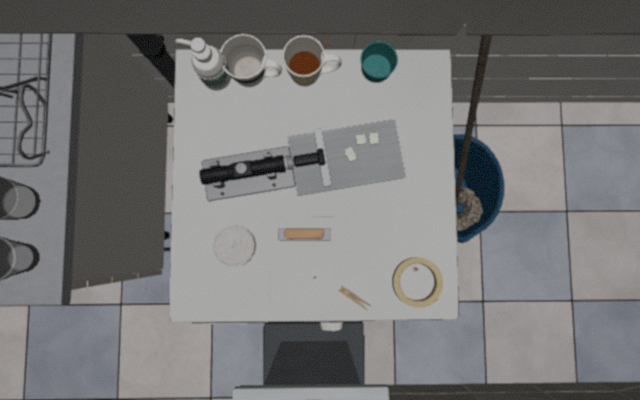

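```bash
cat > h.py <<'E'
import numpy as np, cv2
from rig import vision
def P(n):
    c=vision.camera_params(n); return c
def back(n,u,v,d=None,z=None):
    c=P(n); ray=np.array([(u-c['cx'])/c['fx'],(v-c['cy'])/c['fy'],1.]); R=np.array(c['R']);t=np.array(c['t'])
    o=-R.T@t; w=R.T@ray
    if d is not None: return o+w*d
    return o+w*(z-o[2])/w[2]
def proj(n,X):
    c=P(n); p=np.array(c['R'])@np.array(X,float)+c['t']; return np.array([c['fx']*p[0]/p[2]+c['cx'],c['fy']*p[1]/p[2]+c['cy']])
def cloud(n,d):
    c=P(n); v,u=np.mgrid[0:d.shape[0],0:d.shape[1]]
    X=np.stack([(u-c['cx'])/c['fx']*d,(v-c['cy'])/c['fy']*d,d],-1)
    return (X-np.array(c['t']))@np.array(c['R'])
E
python3 - <<'E'
from h import *
im=cv2.imread('pics/top0.png'); d=np.load('pics/top0.npy')
a=im[110:260,190:420]; cv2.imwrite('pics/topz.png',cv2.resize(a,None,fx=3.4,fy=3.4,interpolation=cv2.INTER_CUBIC))
im=cv2.imread('pics/scene0.png')
a=im[160:330,200:430]; cv2.imwrite('pics/scz.png',cv2.resize(a,None,fx=3.4,fy=3.4,interpolation=cv2.INTER_CUBIC))
C=cloud('top',d); z=C[...,2]
h=np.clip((z+10)*2,0,255).astype(np.uint8)[110:260,190:420]
cv2.imwrite('pics/hz.png',cv2.resize(h,None,fx=3.4,fy=3.4,interpolation=cv2.INTER_NEAREST))
for u,v in [(350,220),(304,234),(239,168),(316,157),(323,140),(375,170),(235,245),(361,140),(374,138),(351,154),(300,150)]: print(u,v,C[v,u].round(1))
E
```

```text
350 220 [492.3 -83.5  -3. ]
304 234 [461.5  12.9  63.5]
239 168 [591.8 140.6  82.6]
316 157 [615.9 -11.7  68.6]
323 140 [654.9 -26.2  49.4]
375 170 [ 598.4 -137.6    7.1]
235 245 [440.7 154.5  33.2]
361 140 [ 661.  -107.4   20. ]
374 138 [ 665.6 -135.3   18.5]
351 154 [632.3 -86.2  12.6]
300 150 [642.1  22.6   8. ]
```

View pics/topz.png

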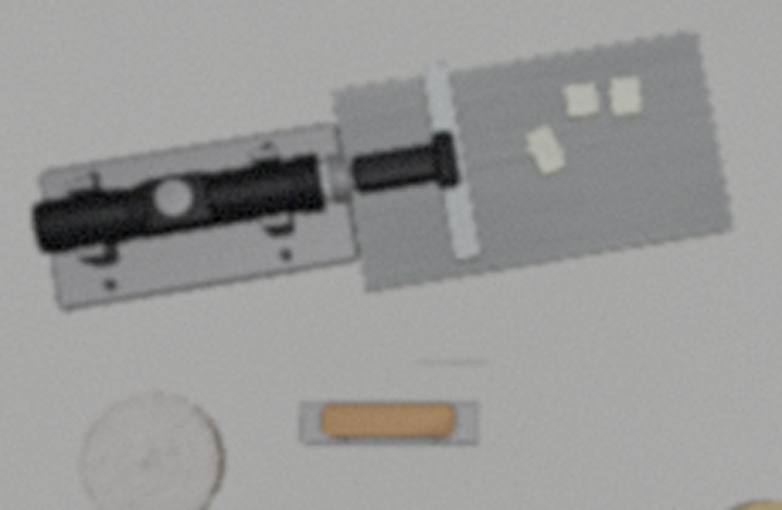

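View pics/scz.png

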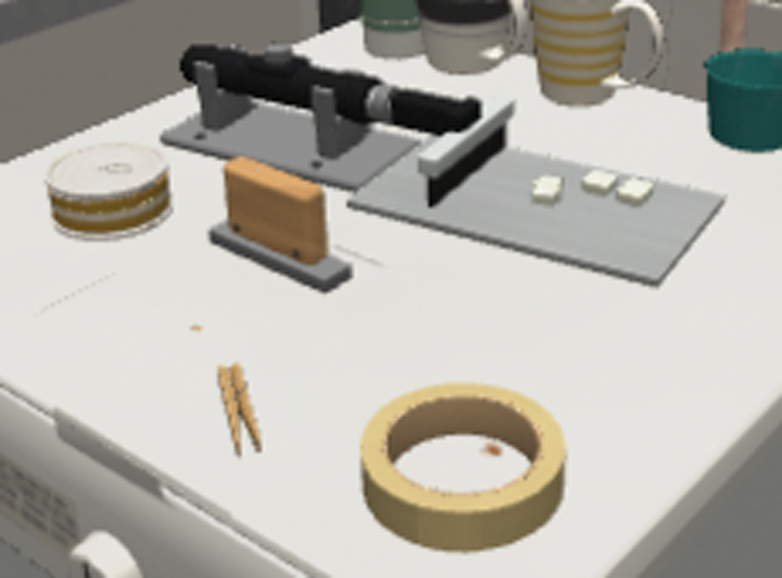

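View pics/hz.png

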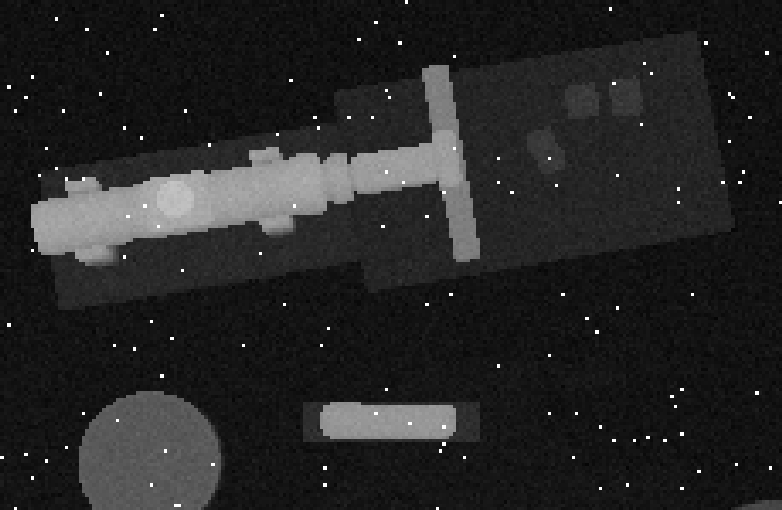

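```bash
python3 - <<'E'
from h import *
T=lambda x,y:((x)/3.4+190-.35,(y)/3.4+110-.35)
S=lambda x,y:((x)/3.4+200-.35,(y)/3.4+160-.35)
def tri(a,b):
    A=[];B=[]
    for n,(u,v) in (('top',a),('scene',b)):
        c=P(n);R=np.array(c['R']);t=np.array(c['t'])
        A.append(R[0]*1-R[2]*(u-c['cx'])/c['fx']);B.append(-(t[0]-t[2]*(u-c['cx'])/c['fx']))
        A.append(R[1]*1-R[2]*(v-c['cy'])/c['fy']);B.append(-(t[1]-t[2]*(v-c['cy'])/c['fy']))
    return np.linalg.lstsq(np.array(A),np.array(B),rcond=None)[0].round(1)
pl=np.array([back('top',*T(*p),z=8)[:2] for p in [(333,90),(697,32),(735,228),(367,292)]])
print('plate BL,BR,FR,FL',pl.round(1))
src=np.array([[65,0],[65,-235],[-65,-235],[-65,0]],float)
# rigid fit
cs,cd=src.mean(0),pl.mean(0);U,s,V=np.linalg.svd((src-cs).T@(pl-cd));Rm=(U@V).T
o=cd-Rm@cs; th=np.arctan2(Rm[1,0],Rm[0,0]);print('stand',o,th, 'res',(pl-(src@Rm.T+o)).round(1))
im=cv2.imread('pics/top0.png')
g=im[110:260,190:420].min(2)
st=lambda w:(Rm.T@(np.array(w)[:2]-o)).round(1)
for nm,p,z in [('chipA',(582,100),18),('chipB',(625,96),18),('chipC',(545,150),18),('button',(174,198),84),('neckmid',(392,170),68),('headbarF',(467,255),53),('headbarB',(437,70),53),('brkt',(445,160),66)]:
    w=back('top',*T(*p),z=z); print(nm,w.round(1),st(w))
for nm,p in [('sgL',(322,420)),('sgR',(455,420)),('sgT',(388,404)),('sgB',(388,437))]:
    w=back('top',*T(*p),z=65);print(nm,w.round(1),st(w))
for nm,p in [('f',(300,402)),('f',(479,402)),('f',(479,443)),('f',(300,443))]:
    w=back('top',*T(*p),z=12);print(nm,w.round(1),st(w))
print('tri button',tri(T(174,198),S(278,52)))
print('tri chipA,B,C',tri(T(582,100),S(600,181)),tri(T(625,96),S(634,189)),tri(T(545,150),S(546,188)))
print('tri grip corner front L/R top',tri(T(322,436),S(226,165)),tri(T(455,436),S(328,197)))
print('tri bracket top', tri(T(445,135),S(475,101)))
d=np.load('pics/top0.npy');C=cloud('top',d)
m=(C[...,2]>25)&(C[...,0]>385)&(C[...,0]<500)&(C[...,1]>100)&(C[...,1]<220); print('tin',C[m].mean(0),C[m].max(0),C[m].min(0))
m=(C[...,2]>15)&(C[...,2]<40)&(C[...,0]<460)&(C[...,0]>280)&(C[...,1]<-100); q=C[m];print('tape',np.percentile(q,[2,98],axis=0).round(0))
E
```

```text
plate BL,BR,FR,FL [[ 672.4   49.2]
 [ 709.5 -182. ]
 [ 583.6 -203.2]
 [ 544.2   27.8]]
stand [608.18793247  38.87011236] 0.16441296063053576 res [[ 0.1 -0.3]
 [-1.3  0.4]
 [ 1.   0.4]
 [ 0.1 -0.4]]
chipA [ 663.5 -107.2   18. ] [  30.6 -153.1]
chipB [ 665.9 -134.2   18. ] [  28.6 -180.2]
chipC [631.8 -83.6  18. ] [   3.2 -124.7]
button [591.8 136.7  84. ] [-0.2 99.2]
neckmid [610.6  10.6  68. ] [ -2.2 -28.3]
headbarF [561.6 -33.8  53. ] [-57.9 -64.1]
headbarB [674.5 -16.4  53. ] [ 56.4 -65.3]
brkt [616.9 -20.8  66. ] [ -1.2 -60.3]
sgL [463.3  51.8  65. ] [-140.8   36.5]
sgR [462.8 -25.9  65. ] [-154.   -40.1]
sgT [472.4  13.3  65. ] [-138.2   -3. ]
sgB [453.1  13.3  65. ] [-157.1    0.2]
f [475.8  68.9  12. ] [-125.6   51.3]
f [475.2 -41.4  12. ] [-144.3  -57.5]
f [450.  -41.2  12. ] [-169.2  -53.1]
f [450.7  68.8  12. ] [-150.5   55.3]
tri button [593.7 137.2  76.6]
tri chipA,B,C [ 665.2 -108.3   12.5] [ 667.3 -135.2   13.6] [633.1 -84.4  12.7]
tri grip corner front L/R top [456.2  50.3  60.4] [459.3 -31.5  60.5]
tri bracket top [633.1 -21.5  63.1]
tin [439.82827219 157.90299282  34.73010916] [481.42661648 199.10065755  41.59334664] [398.15822587 115.65940726  26.61451697]
tape [[ 316. -268.   18.]
 [ 412. -171.   29.]]
```

```bash
cat > go.py <<'E'
import sys,numpy as np
from rig import monitor
from scipy.spatial.transform import Rotation as Ro
s=monitor.sense(); p=np.array(s['eef_pos']); R=Ro.from_euler('xyz',s['tcp_rot'])
x,y,z,yaw=map(float,sys.argv[1:5])
T=Ro.from_euler('xyz',[np.pi,0,yaw])
print('t',round(s['clock'],2),'pos',p.round(1),'rot',np.round(s['tcp_rot'],3),'F',s['contact_force'].round(1),'op',round(s['opening'],3))
print('dp',R.inv().apply(np.array([x,y,z])-p).round(1),'ang',(R.inv()*T).as_rotvec().round(3))
E
python3 go.py 462.5 13.3 150 0
```

```text
t 0.1 pos [212.3 587.4 230.6] rot [-3.142e+00  1.000e-03  1.224e+00] F [-0.   0.7 -0.2] op 1.002
dp [-454.7  430.5   81.2] ang [1.000e-03 1.000e-03 1.224e+00]
```

```bash
python3 -m inch '[{"dp":[-40,38,7],"angular":[0,0,0.11],"fingers":0},{"dp":[-76,72,14],"angular":[0,0,0.2],"fingers":0},{"dp":[-114,108,20],"angular":[0,0,0.3],"fingers":0},{"dp":[-152,144,27],"angular":[0,0,0.4],"fingers":0},{"dp":[-190,180,34],"angular":[0,0,0.5],"fingers":0},{"dp":[-228,215,41],"angular":[0,0,0.6],"fingers":0},{"dp":[-266,251,48],"angular":[0,0,0.7],"fingers":0},{"dp":[-304,287,54],"angular":[0,0,0.8],"fingers":0},{"dp":[-342,323,61],"angular":[0,0,0.92],"fingers":0},{"dp":[-380,359,68],"angular":[0,0,1.02],"fingers":0},{"dp":[-418,395,75],"angular":[0,0,1.12],"fingers":0},{"dp":[-455,430,81],"angular":[0,0,1.224],"fingers":0}]' 60; python3 go.py 462.5 13.3 150 0
```

```text
clock: 1.1
eef_pos: [410.4, 131.2, 166.7]
tcp_rot: [-3.142, -0.0, -0.005]
contact_force: [1.5, 0.7, -0.8]
opening: 1.002
t 1.1 pos [410.4 131.2 166.7] rot [-3.142 -0.    -0.005] F [ 1.5  0.7 -0.8] op 1.002
dp [ 52.7 117.6  16.7] ang [-0.    -0.    -0.005]
```

```bash
python3 -m inch '[{"dp":[17,38,5],"angular":[0,0,0],"fingers":0},{"dp":[35,78,11],"angular":[0,0,0],"fingers":0},{"dp":[52,117,16],"angular":[0,0,0],"fingers":0},{"dp":[52,117,16],"angular":[0,0,0],"fingers":0},{"dp":[52,117,16],"angular":[0,0,0],"fingers":0},{"dp":[52,117,16],"angular":[0,0,0],"fingers":0}]'; python3 go.py 462.5 13.3 26 0
```

```text
clock: 1.6
eef_pos: [461.6, 16.0, 150.6]
tcp_rot: [-3.141, 0.001, -0.002]
contact_force: [-0.8, 0.7, -0.3]
opening: 0.999
t 1.6 pos [461.6  16.  150.6] rot [-3.141e+00  1.000e-03 -2.000e-03] F [-0.8  0.7 -0.3] op 0.999
dp [  1.    2.8 124.6] ang [-0.     0.001 -0.002]
```

```bash
python3 -m inch '[{"dp":[1,2.8,30],"angular":[0,0,0],"fingers":0},{"dp":[1,2.8,60],"angular":[0,0,0],"fingers":0},{"dp":[1,2.8,90],"angular":[0,0,0],"fingers":0},{"dp":[1,2.8,112],"angular":[0,0,0],"fingers":0},{"dp":[1,2.8,124],"angular":[0,0,0],"fingers":0},{"dp":[1,2.8,124],"angular":[0,0,0],"fingers":0},{"dp":[1,2.8,124],"angular":[0,0,0],"fingers":0}]'; python3 go.py 462.5 13.3 26 0; python3 - <<'E'
from h import *
im,d=vision.grab_frame('scene');cv2.imwrite('pics/s1.png',cv2.resize(im[130:300,180:380],None,fx=3,fy=3))
E
```

```text
clock: 2.18
eef_pos: [462.3, 14.6, 26.8]
tcp_rot: [-3.142, 0.002, 0.002]
contact_force: [0.2, 0.2, -0.1]
opening: 1.002
t 2.18 pos [462.3  14.6  26.8] rot [-3.142e+00  2.000e-03  2.000e-03] F [ 0.2  0.2 -0.1] op 1.002
dp [0.2 1.3 0.8] ang [-0.     0.002  0.002]
```

View pics/s1.png

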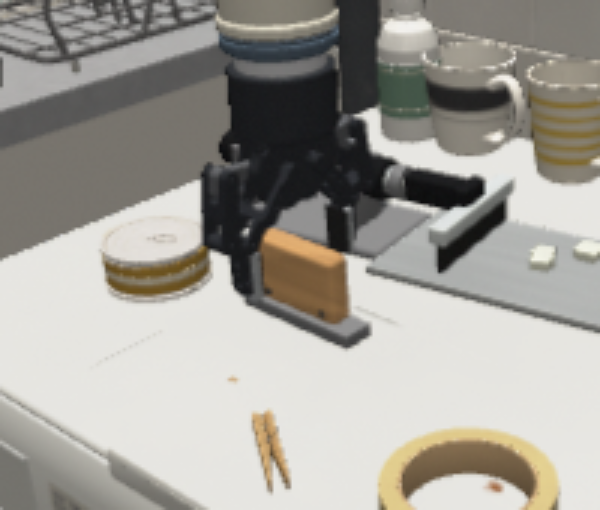

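The open fingers straddle the wooden grip around (300,275); the block is undisturbed. Closing now.

```bash
python3 -m inch '[{"dp":[0,1,1],"angular":[0,0,0],"fingers":255},{"dp":[0,1,1],"angular":[0,0,0],"fingers":255},{"dp":[0,1,1],"angular":[0,0,0],"fingers":255},{"dp":[0,1,1],"angular":[0,0,0],"fingers":255},{"dp":[0,1,1],"angular":[0,0,0],"fingers":255},{"dp":[0,1,1],"angular":[0,0,0],"fingers":255},{"dp":[0,1,1],"angular":[0,0,0],"fingers":255},{"dp":[0,1,1],"angular":[0,0,0],"fingers":255},{"dp":[0,1,1],"angular":[0,0,0],"fingers":255},{"dp":[0,1,1],"angular":[0,0,0],"fingers":255}]' 60; python3 go.py 462.5 13.3 146 0
```

```text
clock: 3.07
eef_pos: [463.4, 12.2, 26.2]
tcp_rot: [3.142, -0.0, -0.0]
contact_force: [-0.5, -0.6, 5.8]
opening: 0.223
t 3.07 pos [463.4  12.2  26.2] rot [ 3.142 -0.    -0.   ] F [-0.5 -0.6  5.8] op 0.223
dp [  -0.9   -1.1 -119.8] ang [ 0. -0. -0.]
```

```bash
python3 -m inch '[{"dp":[0,0,-20],"angular":[0,0,0],"fingers":255},{"dp":[0,0,-50],"angular":[0,0,0],"fingers":255},{"dp":[0,0,-85],"angular":[0,0,0],"fingers":255},{"dp":[0,0,-115],"angular":[0,0,0],"fingers":255},{"dp":[0,0,-120],"angular":[0,0,0],"fingers":255},{"dp":[30,14,-120],"angular":[0,0,-0.02],"fingers":255},{"dp":[65,31,-120],"angular":[0,0,-0.05],"fingers":255},{"dp":[100,48,-120],"angular":[0,0,-0.07],"fingers":255},{"dp":[135,65,-120],"angular":[0,0,-0.1],"fingers":255},{"dp":[170,82,-120],"angular":[0,0,-0.12],"fingers":255},{"dp":[205,99,-120],"angular":[0,0,-0.14],"fingers":255},{"dp":[235,114,-120],"angular":[0,0,-0.164],"fingers":255}]' ; python3 go.py 698.5 -102.2 60 0.164; python3 - <<'E'
from h import *
im,d=vision.grab_frame('scene');cv2.imwrite('pics/s2.png',cv2.resize(im[100:300,230:450],None,fx=3,fy=3))
im,d=vision.grab_frame('top');cv2.imwrite('pics/t2.png',cv2.resize(im[20:260,190:450],None,fx=2.5,fy=2.5))
E
```

```text
clock: 4.07
eef_pos: [699.7, -102.9, 144.4]
tcp_rot: [-3.141, 0.001, 0.165]
contact_force: [0.3, 0.4, -0.9]
opening: 0.226
t 4.07 pos [ 699.7 -102.9  144.4] rot [-3.141e+00  1.000e-03  1.650e-01] F [ 0.3  0.4 -0.9] op 0.226
dp [-1.  -0.9 84.4] ang [-0.     0.001  0.001]
```

View pics/s2.png

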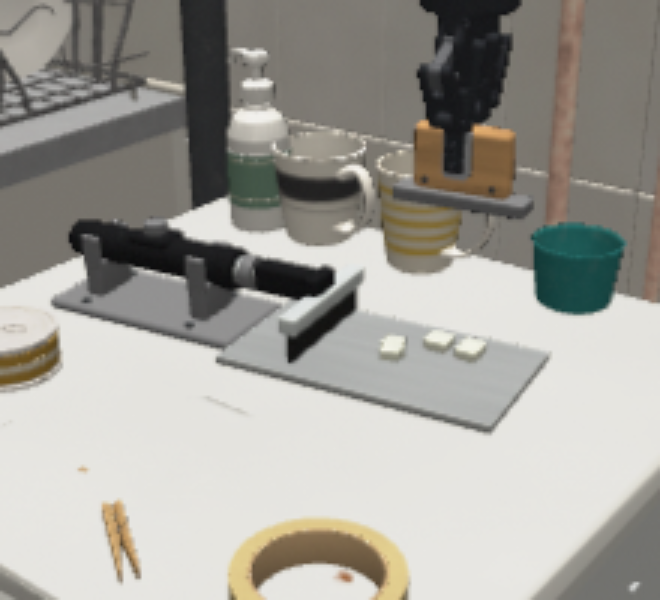

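View pics/t2.png

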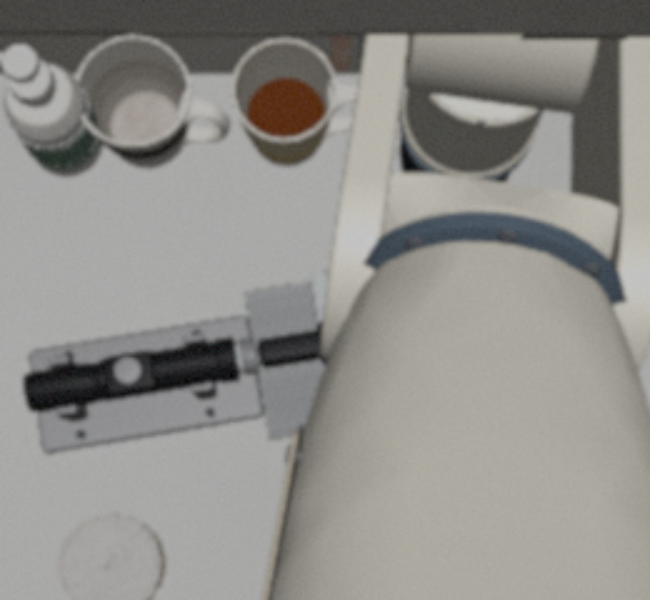

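```bash
python3 - <<'E'
from h import *
for p in [(578,310),(540,300),(620,297),(420,270)]:
    print(back('scene',230+p[0]/3,100+p[1]/3,z=0).round(0))
E
python3 -m inch '[{"dp":[-1,-1,25],"angular":[0,0,0],"fingers":255},{"dp":[-1,-1,50],"angular":[0,0,0],"fingers":255},{"dp":[-1,-1,75],"angular":[0,0,0],"fingers":255},{"dp":[-1,-1,92],"angular":[0,0,0],"fingers":255},{"dp":[-1,-1,100],"angular":[0,0,0],"fingers":255},{"dp":[-1,-1,104],"angular":[0,0,0],"fingers":255},{"dp":[-1,-1,106],"angular":[0,0,0],"fingers":255},{"dp":[-1,-1,106],"angular":[0,0,0],"fingers":255},{"dp":[-1,-1,106],"angular":[0,0,0],"fingers":255}]'; python3 go.py 698.5 -102.2 35.7 0.164;python3 - <<'E'
from h import *
im,d=vision.grab_frame('scene');cv2.imwrite('pics/s3.png',cv2.resize(im[130:260,300:450],None,fx=5,fy=4.5))
E
```

```text
[ 806. -162.    0.]
[ 804. -126.    0.]
[ 852. -179.    0.]
[797.  -4.   0.]
clock: 4.92
eef_pos: [697.8, -101.0, 41.0]
tcp_rot: [3.141, -0.002, 0.164]
contact_force: [0.1, 0.7, 0.1]
opening: 0.232
t 4.92 pos [ 697.8 -101.    41. ] rot [ 3.141e+00 -2.000e-03  1.640e-01] F [0.1 0.7 0.1] op 0.232
dp [0.5 1.3 5.3] ang [ 0.001 -0.002 -0.   ]
```

View pics/s3.png

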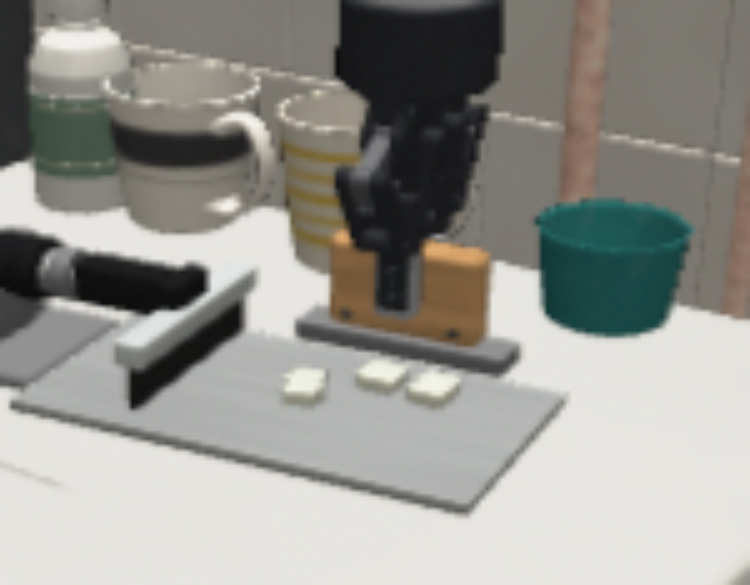

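The block hangs at (410,300) behind all three chips, clear of them and of the teal cup. Lower the last millimetres with force feedback.

```bash
python3 -m inch '[{"dp":[0.5,1,2],"angular":[0,0,0],"fingers":255},{"dp":[0.5,1,4],"angular":[0,0,0],"fingers":255},{"dp":[0.5,1,5],"angular":[0,0,0],"fingers":255},{"dp":[0.5,1,5],"angular":[0,0,0],"fingers":255},{"dp":[0.5,1,5],"angular":[0,0,0],"fingers":255},{"dp":[0.5,1,5],"angular":[0,0,0],"fingers":255}]'; python3 go.py 698.5 -102.2 35.2 0.164
```

```text
clock: 5.47
eef_pos: [697.6, -101.8, 34.9]
tcp_rot: [-3.142, 0.0, 0.164]
contact_force: [-0.5, -0.0, -0.8]
opening: 0.223
t 5.47 pos [ 697.6 -101.8   34.9] rot [-3.142  0.     0.164] F [-0.5 -0.  -0.8] op 0.223
dp [ 0.8  0.6 -0.3] ang [-0.  0. -0.]
```

```bash
python3 -m inch '[{"dp":[-6,0.5,-0.7],"angular":[0,0,0],"fingers":255},{"dp":[-15,0.5,-0.7],"angular":[0,0,0],"fingers":255},{"dp":[-24,0.5,-0.7],"angular":[0,0,0],"fingers":255},{"dp":[-33,0.5,-0.7],"angular":[0,0,0],"fingers":255},{"dp":[-42,0.5,-0.7],"angular":[0,0,0],"fingers":255},{"dp":[-51,0.5,-0.7],"angular":[0,0,0],"fingers":255},{"dp":[-60,0.5,-0.7],"angular":[0,0,0],"fingers":255},{"dp":[-69,0.5,-0.7],"angular":[0,0,0],"fingers":255},{"dp":[-78,0.5,-0.7],"angular":[0,0,0],"fingers":255},{"dp":[-86,0.5,-0.7],"angular":[0,0,0],"fingers":255},{"dp":[-90,0.5,-0.7],"angular":[0,0,0],"fingers":255},{"dp":[-90,0.5,-0.7],"angular":[0,0,0],"fingers":255}]'; python3 go.py 535 -129.4 35.7 0.164;python3 - <<'E'
from h import *
im,d=vision.grab_frame('scene');cv2.imwrite('pics/s4.png',cv2.resize(im[130:260,300:450],None,fx=5,fy=4.5))
E
```

```text
clock: 6.47
eef_pos: [607.8, -117.1, 35.6]
tcp_rot: [-3.141, 0.001, 0.164]
contact_force: [-0.1, -1.0, -1.1]
opening: 0.227
t 6.47 pos [ 607.8 -117.1   35.6] rot [-3.141e+00  1.000e-03  1.640e-01] F [-0.1 -1.  -1.1] op 0.227
dp [-73.9   0.3  -0.1] ang [-0.     0.001 -0.   ]
```

View pics/s4.png

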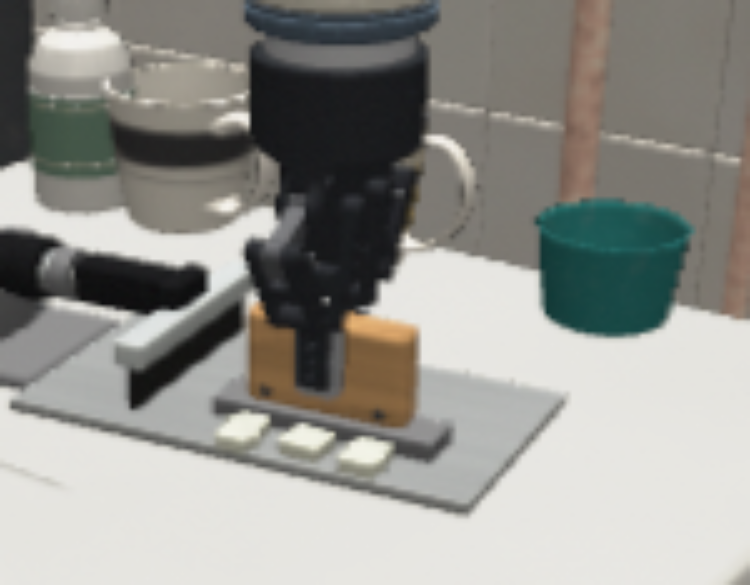

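The three chips at (242,430), (305,438), (366,455) ride in front of the foot, all within its length. Continuing over the edge.

```bash
python3 -m inch '[{"dp":[-6,0,0],"angular":[0,0,0],"fingers":255},{"dp":[-14,0,0],"angular":[0,0,0],"fingers":255},{"dp":[-22,0,0],"angular":[0,0,0],"fingers":255},{"dp":[-30,0,0],"angular":[0,0,0],"fingers":255},{"dp":[-38,0,0],"angular":[0,0,0],"fingers":255},{"dp":[-45,0,0],"angular":[0,0,0],"fingers":255},{"dp":[-52,0,0],"angular":[0,0,0],"fingers":255},{"dp":[-59,0,0],"angular":[0,0,0],"fingers":255},{"dp":[-66,0,0],"angular":[0,0,0],"fingers":255},{"dp":[-73,0,0],"angular":[0,0,0],"fingers":255},{"dp":[-78,0,0],"angular":[0,0,0],"fingers":255},{"dp":[-78,0,0],"angular":[0,0,0],"fingers":255}]'; python3 go.py 535 -129.4 27.7 0.164;python3 - <<'E'
from h import *
im,d=vision.grab_frame('scene');cv2.imwrite('pics/s5.png',cv2.resize(im[150:280,300:450],None,fx=5,fy=4.5))
E
```

```text
clock: 7.52
eef_pos: [530.7, -129.8, 35.5]
tcp_rot: [-3.141, 0.001, 0.164]
contact_force: [1.1, 0.1, -1.2]
opening: 0.227
t 7.52 pos [ 530.7 -129.8   35.5] rot [-3.141e+00  1.000e-03  1.640e-01] F [ 1.1  0.1 -1.2] op 0.227
dp [4.3 0.3 7.8] ang [-0.     0.001 -0.   ]
```

View pics/s5.png

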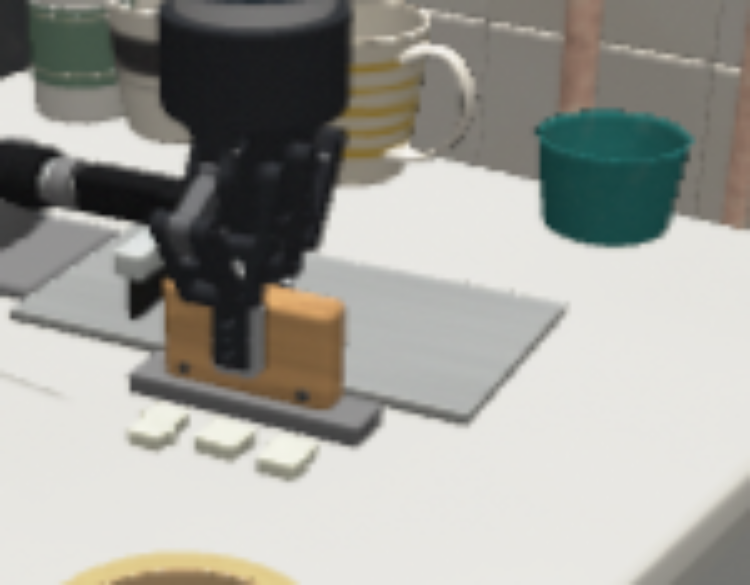

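Chips lie on the bare washer at (158,425), (225,437), (287,455), clear in front of the foot. Taking the block back.

```bash
python3 -m inch '[{"dp":[0,0,-15],"angular":[0,0,0],"fingers":255},{"dp":[0,0,-40],"angular":[0,0,0],"fingers":255},{"dp":[0,0,-65],"angular":[0,0,0],"fingers":255},{"dp":[0,0,-75],"angular":[0,0,0],"fingers":255},{"dp":[0,0,-75],"angular":[0,0,0],"fingers":255}]'; python3 go.py 463 20 105 0
```

```text
clock: 7.98
eef_pos: [534.1, -130.1, 112.9]
tcp_rot: [3.14, -0.005, 0.164]
contact_force: [0.1, -0.5, -1.6]
opening: 0.227
t 7.98 pos [ 534.1 -130.1  112.9] rot [ 3.14  -0.005  0.164] F [ 0.1 -0.5 -1.6] op 0.227
dp [ -45.6 -159.7    7.4] ang [ 0.002 -0.005  0.164]
```

```bash
python3 -m inch '[{"dp":[-8,-28,1],"angular":[0,0,0.02],"fingers":255},{"dp":[-18,-60,2],"angular":[0,0,0.05],"fingers":255},{"dp":[-28,-95,4],"angular":[0,0,0.1],"fingers":255},{"dp":[-37,-128,6],"angular":[0,0,0.14],"fingers":255},{"dp":[-44,-152,7],"angular":[0,0,0.164],"fingers":255},{"dp":[-46,-160,7],"angular":[0,0,0.164],"fingers":255},{"dp":[-46,-160,7],"angular":[0,0,0.164],"fingers":255},{"dp":[-46,-160,7],"angular":[0,0,0.164],"fingers":255}]'; python3 go.py 463 20 27 0
```

```text
clock: 8.65
eef_pos: [460.8, 20.6, 103.1]
tcp_rot: [3.141, 0.0, 0.002]
contact_force: [0.8, 0.4, -0.1]
opening: 0.226
t 8.65 pos [460.8  20.6 103.1] rot [3.141e+00 0.000e+00 2.000e-03] F [ 0.8  0.4 -0.1] op 0.226
dp [ 2.2  0.5 76.1] ang [0.    0.    0.002]
```

```bash
python3 -m inch '[{"dp":[1,0,15],"angular":[0,0,0],"fingers":255},{"dp":[2,0.5,40],"angular":[0,0,0],"fingers":255},{"dp":[2,0.5,60],"angular":[0,0,0],"fingers":255},{"dp":[2,0.5,70],"angular":[0,0,0],"fingers":255},{"dp":[2,0.5,74],"angular":[0,0,0],"fingers":255},{"dp":[2,0.5,75.5],"angular":[0,0,0],"fingers":255},{"dp":[2,0.5,75.5],"angular":[0,0,0],"fingers":255},{"dp":[2,0.5,75.5],"angular":[0,0,0],"fingers":255},{"dp":[2,0.5,75.5],"angular":[0,0,0],"fingers":255}]'; python3 go.py 463 20 27 0
```

```text
clock: 9.4
eef_pos: [463.3, 20.1, 28.9]
tcp_rot: [-3.142, -0.002, -0.0]
contact_force: [0.6, 0.1, -1.6]
opening: 0.227
t 9.4 pos [463.3  20.1  28.9] rot [-3.142e+00 -2.000e-03 -0.000e+00] F [ 0.6  0.1 -1.6] op 0.227
dp [-0.3  0.1  1.9] ang [-0.    -0.002 -0.   ]
```

```bash
python3 -m inch '[{"dp":[0,0,1.5],"angular":[0,0,0],"fingers":255},{"dp":[0,0,2],"angular":[0,0,0],"fingers":255},{"dp":[0,0,2],"angular":[0,0,0],"fingers":255},{"dp":[0,0,2],"angular":[0,0,0],"fingers":255}]'; python3 go.py 463 20 26.2 0
```

```text
clock: 9.73
eef_pos: [462.6, 20.2, 26.2]
tcp_rot: [-3.142, -0.0, 0.0]
contact_force: [-0.9, -0.6, -0.6]
opening: 0.227
t 9.73 pos [462.6  20.2  26.2] rot [-3.142 -0.     0.   ] F [-0.9 -0.6 -0.6] op 0.227
dp [0.4 0.2 0. ] ang [-0. -0.  0.]
```

```bash
python3 -m inch '[{"dp":[0,0,0.5],"angular":[0,0,0],"fingers":255},{"dp":[0,0,0.5],"angular":[0,0,0],"fingers":255},{"dp":[0,0,0.5],"angular":[0,0,0],"fingers":160},{"dp":[0,0,0.5],"angular":[0,0,0],"fingers":80},{"dp":[0,0,0.5],"angular":[0,0,0],"fingers":0},{"dp":[0,0,0.5],"angular":[0,0,0],"fingers":0},{"dp":[0,0,0.5],"angular":[0,0,0],"fingers":0},{"dp":[0,0,0.5],"angular":[0,0,0],"fingers":0},{"dp":[0,0,0.5],"angular":[0,0,0],"fingers":0},{"dp":[0,0,-20],"angular":[0,0,0],"fingers":0},{"dp":[0,0,-60],"angular":[0,0,0],"fingers":0},{"dp":[0,0,-100],"angular":[0,0,0],"fingers":0}]'; python3 go.py 591.8 136.7 140 0.164;python3 - <<'E'
from h import *
im,d=vision.grab_frame('scene');cv2.imwrite('pics/s6.png',cv2.resize(im[140:300,200:440],None,fx=3.3,fy=3.3))
E
```

```text
clock: 10.73
eef_pos: [461.0, 20.1, 126.2]
tcp_rot: [3.141, 0.004, -0.0]
contact_force: [1.6, 0.5, -0.2]
opening: 1.005
t 10.73 pos [461.   20.1 126.2] rot [ 3.141  0.004 -0.   ] F [ 1.6  0.5 -0.2] op 1.005
dp [ 130.7 -116.6  -14.3] ang [-0.     0.004 -0.164]
```

View pics/s6.png

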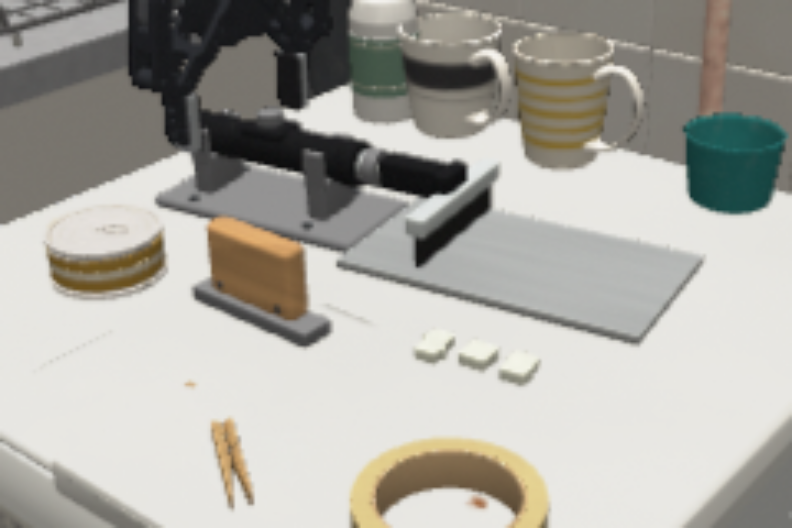

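Block stands upright at (262,280), well away from the chips at (433,345), (478,353), (520,366). Next, the button with shut fingers.

```bash
python3 -m inch '[{"dp":[10,-9,-14],"angular":[0,0,0],"fingers":255},{"dp":[35,-31,-14],"angular":[0,0,-0.04],"fingers":255},{"dp":[63,-56,-14],"angular":[0,0,-0.08],"fingers":255},{"dp":[90,-80,-14],"angular":[0,0,-0.12],"fingers":255},{"dp":[115,-103,-14],"angular":[0,0,-0.164],"fingers":255},{"dp":[130,-116,-14],"angular":[0,0,-0.164],"fingers":255},{"dp":[130,-116,-14],"angular":[0,0,-0.164],"fingers":255},{"dp":[130,-116,-14],"angular":[0,0,-0.164],"fingers":255},{"dp":[130,-116,-14],"angular":[0,0,-0.164],"fingers":255},{"dp":[130,-116,-14],"angular":[0,0,-0.164],"fingers":255}]'; python3 go.py 591.8 136.7 90 0.164
```

```text
clock: 11.62
eef_pos: [591.4, 135.3, 139.8]
tcp_rot: [3.141, 0.001, 0.163]
contact_force: [0.7, 0.2, 0.2]
opening: 0.003
t 11.62 pos [591.4 135.3 139.8] rot [3.141e+00 1.000e-03 1.630e-01] F [0.7 0.2 0.2] op 0.003
dp [ 0.6 -1.3 49.8] ang [ 0.     0.001 -0.001]
```

```bash
python3 -m inch '[{"dp":[0.5,-1.3,20],"angular":[0,0,0],"fingers":255},{"dp":[0.5,-1.3,42],"angular":[0,0,0],"fingers":255},{"dp":[0.5,-1.3,50],"angular":[0,0,0],"fingers":255},{"dp":[0.5,-1.3,54],"angular":[0,0,0],"fingers":255},{"dp":[0.5,-1.3,57],"angular":[0,0,0],"fingers":255},{"dp":[0.5,-1.3,60],"angular":[0,0,0],"fingers":255},{"dp":[0.5,-1.3,61],"angular":[0,0,0],"fingers":255},{"dp":[0.5,-1.3,61],"angular":[0,0,0],"fingers":255},{"dp":[0.5,-1.3,61],"angular":[0,0,0],"fingers":255}]'; python3 go.py 591.8 136.7 140 0.164;python3 - <<'E'
from h import *
im,d=vision.grab_frame('scene');cv2.imwrite('pics/s7.png',cv2.resize(im[140:300,200:440],None,fx=3.3,fy=3.3))
E
```

```text
clock: 12.37
eef_pos: [593.1, 137.5, 79.7]
tcp_rot: [3.142, -0.001, 0.164]
contact_force: [-1.5, -1.0, 1.8]
opening: 0.0
t 12.37 pos [593.1 137.5  79.7] rot [ 3.142e+00 -1.000e-03  1.640e-01] F [-1.5 -1.   1.8] op 0.0
dp [ -1.4   0.6 -60.3] ang [ 0.    -0.001 -0.   ]
```

View pics/s7.png

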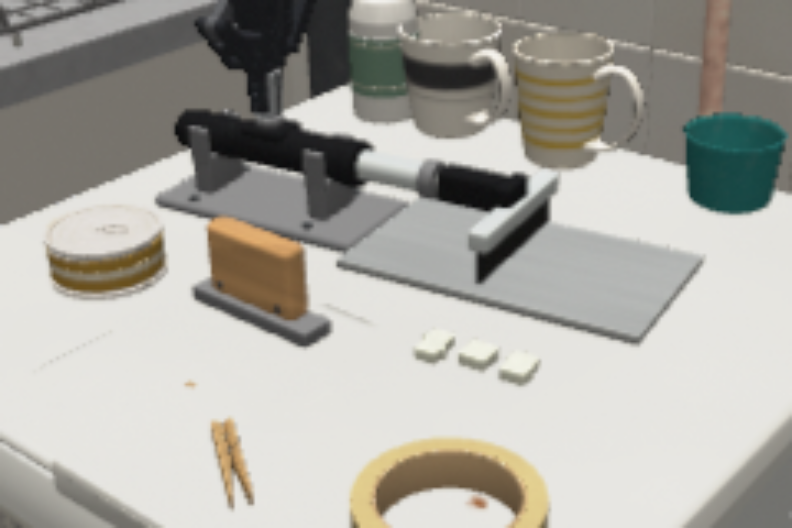

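The pole has sprung out: white first tube visible at (390,165), head bar now near (515,210). Lift and measure the neck.

```bash
python3 -m inch '[{"dp":[0,0,-20],"angular":[0,0,0],"fingers":255},{"dp":[0,0,-50],"angular":[0,0,0],"fingers":0},{"dp":[0,0,-60],"angular":[0,0,0],"fingers":0},{"dp":[0,0,-60],"angular":[0,0,0],"fingers":0},{"dp":[0,0,-60],"angular":[0,0,0],"fingers":0}]';python3 - <<'E'
from h import *
im,d=vision.grab_frame('top');cv2.imwrite('pics/t8.png',im);cv2.imwrite('pics/t8z.png',cv2.resize(im[110:220,260:420],None,fx=5,fy=5,interpolation=cv2.INTER_CUBIC));np.save('pics/t8.npy',d)
im,d=vision.grab_frame('scene');cv2.imwrite('pics/s8z.png',cv2.resize(im[170:250,290:390],None,fx=7,fy=7,interpolation=cv2.INTER_CUBIC))
E
```

```text
clock: 12.83
eef_pos: [593.3, 137.7, 139.5]
tcp_rot: [-3.141, -0.002, 0.164]
contact_force: [-0.2, 0.3, -0.4]
opening: 0.564
```

View pics/t8z.png

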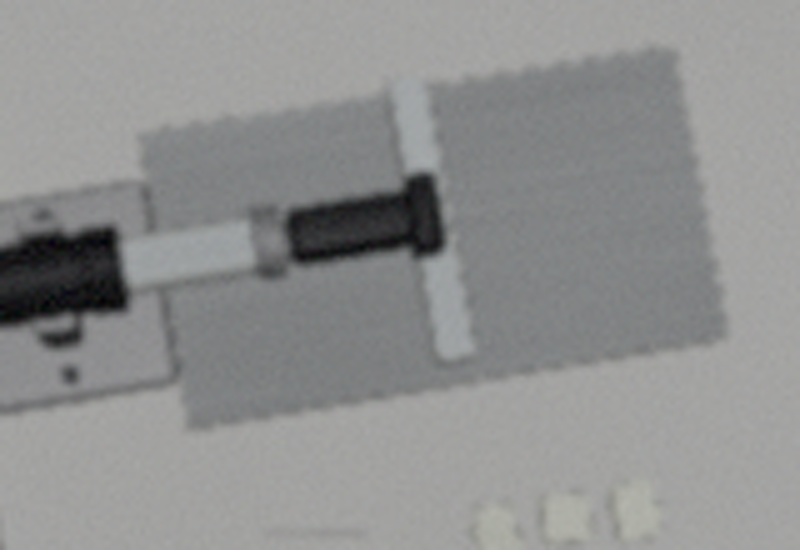

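View pics/s8z.png

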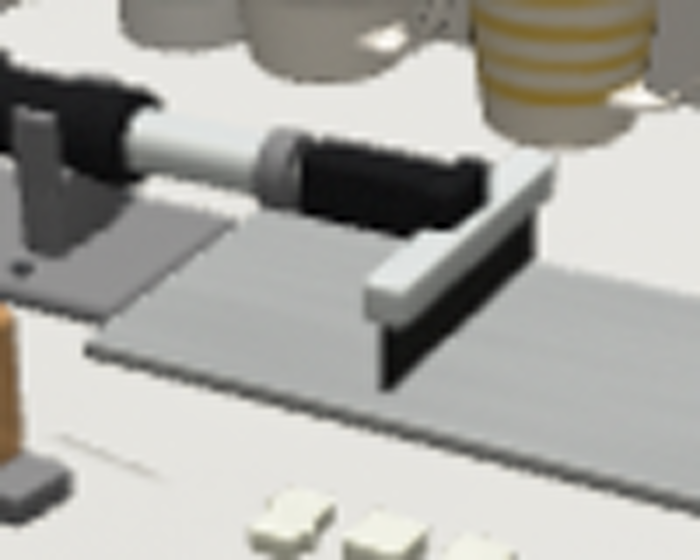

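```bash
python3 - <<'E'
from h import *
T=lambda x,y:(x/5+260-.4,y/5+110-.4)
o=np.array([608.19,38.87]);th=.1644;R=np.array([[np.cos(th),-np.sin(th)],[np.sin(th),np.cos(th)]])
for p in [(290,235),(408,220),(349,227)]:
    w=back('top',*T(*p),z=68);print(w.round(1),(R.T@(w[:2]-o)).round(1))
d=np.load('pics/t8.npy');C=cloud('top',d)
q=C[110+38:110+53,260+60:260+80];q=q[q[...,2]>50];print('depth neck z',np.median(q[:,2]),(R.T@(q[:,:2].mean(0)-o)),q.mean(0))
# triangulation of back edge end of neck near collar, top: top view (290,212); scene (305,140)
A=[];B=[]
for n,(u,v) in (('top',T(290,212)),('scene',(290+310/7-.4,170+138/7-.4))):
    c=P(n);Rr=np.array(c['R']);t=np.array(c['t'])
    for i,(a,cc,f) in enumerate(((u,c['cx'],c['fx']),(v,c['cy'],c['fy']))):
        k=(a-cc)/f;A.append(Rr[i]-Rr[2]*k);B.append(t[2]*k-t[i])
print(np.linalg.lstsq(np.array(A),np.array(B),rcond=None)[0])
n=R@np.array([0,-79])+o;print('neck target',n)
E
python3 go.py 621 -39 140 0.164
```

```text
[616.8 -14.9  68. ] [ -0.3 -54.5]
[622.8 -62.6  68. ] [  -2.2 -102.5]
[620.  -38.7  68. ] [ -1.1 -78.5]
depth neck z 67.45150056024244 [ -2.62792207 -78.35044297] [618.4203797  -38.85410964  74.65767946]
[625.75410041 -13.66869706  64.2000939 ]
neck target [621.11917559 -39.06482161]
t 12.93 pos [592.1 137.4 138. ] rot [3.142e+00 1.000e-03 1.640e-01] F [-0.5 -0.5 -0.5] op 0.735
dp [ -0.3 178.8  -2. ] ang [0.    0.001 0.   ]
```

```bash
python3 -m inch '[{"dp":[0,30,-2],"angular":[0,0,0],"fingers":0},{"dp":[0,68,-2],"angular":[0,0,0],"fingers":0},{"dp":[0,106,-2],"angular":[0,0,0],"fingers":0},{"dp":[0,144,-2],"angular":[0,0,0],"fingers":0},{"dp":[0,172,-2],"angular":[0,0,0],"fingers":0},{"dp":[0,179,-2],"angular":[0,0,0],"fingers":0},{"dp":[0,179,-2],"angular":[0,0,0],"fingers":0},{"dp":[0,179,-2],"angular":[0,0,0],"fingers":0}]'; python3 go.py 620.5 -39 36 0.164
```

```text
clock: 13.6
eef_pos: [621.3, -38.9, 139.9]
tcp_rot: [-3.141, 0.002, 0.163]
contact_force: [1.4, 1.2, -0.3]
opening: 0.996
t 13.6 pos [621.3 -38.9 139.9] rot [-3.141e+00  2.000e-03  1.630e-01] F [ 1.4  1.2 -0.3] op 0.996
dp [-6.000e-01  1.000e-01  1.039e+02] ang [-0.001  0.002 -0.001]
```

```bash
python3 -m inch '[{"dp":[-0.5,0,25],"angular":[0,0,0],"fingers":0},{"dp":[-0.5,0,50],"angular":[0,0,0],"fingers":0},{"dp":[-0.5,0,75],"angular":[0,0,0],"fingers":0},{"dp":[-0.5,0,92],"angular":[0,0,0],"fingers":0},{"dp":[-0.5,0,102],"angular":[0,0,0],"fingers":0},{"dp":[-0.5,0,104],"angular":[0,0,0],"fingers":0},{"dp":[-0.5,0,104],"angular":[0,0,0],"fingers":0},{"dp":[-0.5,0,104],"angular":[0,0,0],"fingers":0}]'; python3 go.py 620.5 -39 36 0.164;python3 - <<'E'
from h import *
im,d=vision.grab_frame('scene');cv2.imwrite('pics/s9.png',cv2.resize(im[140:270,280:420],None,fx=5,fy=4.5))
E
```

```text
clock: 14.27
eef_pos: [622.2, -38.6, 37.9]
tcp_rot: [3.141, -0.001, 0.165]
contact_force: [0.6, 0.1, 0.8]
opening: 0.999
t 14.27 pos [622.2 -38.6  37.9] rot [ 3.141e+00 -1.000e-03  1.650e-01] F [0.6 0.1 0.8] op 0.999
dp [-1.7  0.1  1.9] ang [ 0.    -0.001  0.001]
```

View pics/s9.png

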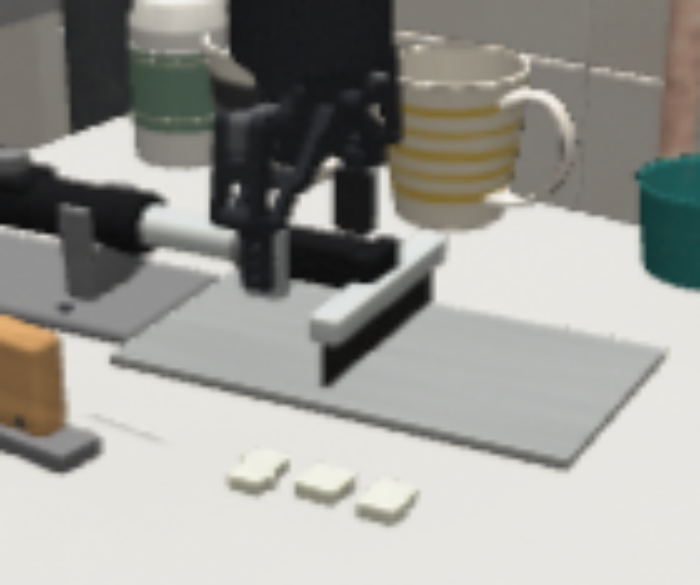

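The fingers straddle the neck at (265,260)/(355,200), pad clear of the bar. Closing.

```bash
python3 -m inch '[{"dp":[-1,0,1],"angular":[0,0,0],"fingers":255},{"dp":[-1,0,1],"angular":[0,0,0],"fingers":255},{"dp":[-1,0,1],"angular":[0,0,0],"fingers":255},{"dp":[-1,0,1],"angular":[0,0,0],"fingers":255},{"dp":[-1,0,1],"angular":[0,0,0],"fingers":255},{"dp":[-1,0,1],"angular":[0,0,0],"fingers":255},{"dp":[-1,0,1],"angular":[0,0,0],"fingers":255},{"dp":[-1,0,1],"angular":[0,0,0],"fingers":255},{"dp":[-1,0,1],"angular":[0,0,0],"fingers":255},{"dp":[-1,0,1],"angular":[0,0,0],"fingers":255}]' 60; python3 go.py 637 -139 36 0.164
```

```text
clock: 15.15
eef_pos: [622.3, -39.3, 36.7]
tcp_rot: [3.141, -0.003, 0.164]
contact_force: [4.6, 1.3, -0.3]
opening: 0.247
t 15.15 pos [622.3 -39.3  36.7] rot [ 3.141e+00 -3.000e-03  1.640e-01] F [ 4.6  1.3 -0.3] op 0.247
dp [ -1.8 100.7   0.8] ang [ 0.001 -0.003  0.   ]
```

```bash
python3 -m inch '[{"dp":[0.7,6,0],"angular":[0,0,0],"fingers":255},{"dp":[0.7,16,0],"angular":[0,0,0],"fingers":255},{"dp":[0.7,26,0],"angular":[0,0,0],"fingers":255},{"dp":[0.7,36,0],"angular":[0,0,0],"fingers":255},{"dp":[0.7,46,0],"angular":[0,0,0],"fingers":255},{"dp":[0.7,56,0],"angular":[0,0,0],"fingers":255},{"dp":[0.7,66,0],"angular":[0,0,0],"fingers":255},{"dp":[0.7,76,0],"angular":[0,0,0],"fingers":255},{"dp":[0.7,86,0],"angular":[0,0,0],"fingers":255},{"dp":[0.7,93,0],"angular":[0,0,0],"fingers":255},{"dp":[0.7,97,0],"angular":[0,0,0],"fingers":255},{"dp":[0.7,97,0],"angular":[0,0,0],"fingers":255}]'; python3 go.py 637 -139 36 0.164
```

```text
clock: 16.15
eef_pos: [637.9, -136.3, 36.4]
tcp_rot: [3.141, -0.002, 0.163]
contact_force: [4.4, 2.4, 2.1]
opening: 0.246
t 16.15 pos [ 637.9 -136.3   36.4] rot [ 3.141e+00 -2.000e-03  1.630e-01] F [4.4 2.4 2.1] op 0.246
dp [-1.3  2.5  0.4] ang [ 0.    -0.002 -0.001]
```

```bash
python3 -m inch '[{"dp":[0.5,2,0],"angular":[0,0,0],"fingers":255},{"dp":[0.8,4,0],"angular":[0,0,0],"fingers":255},{"dp":[0.8,5,0],"angular":[0,0,0],"fingers":255},{"dp":[0.8,5,0],"angular":[0,0,0],"fingers":255},{"dp":[0.8,5,0],"angular":[0,0,0],"fingers":255},{"dp":[0.8,5,0],"angular":[0,0,0],"fingers":255}]'; python3 go.py 637 -139 36 0.164
python3 - <<'E'
from h import *
im,d=vision.grab_frame('scene');cv2.imwrite('pics/s10.png',cv2.resize(im[140:300,200:440],None,fx=3.3,fy=3.3))
E
```

```text
clock: 16.65
eef_pos: [638.2, -138.2, 36.0]
tcp_rot: [-3.139, 0.001, 0.163]
contact_force: [2.7, 13.5, 4.3]
opening: 0.25
t 16.65 pos [ 638.2 -138.2   36. ] rot [-3.139e+00  1.000e-03  1.630e-01] F [ 2.7 13.5  4.3] op 0.25
dp [-1.4  0.6  0. ] ang [-0.003  0.001 -0.001]
```

View pics/s10.png

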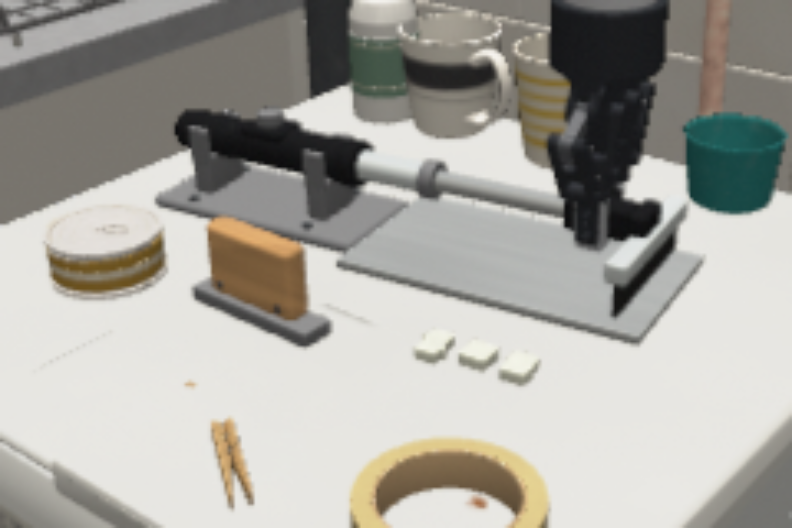

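Force jumped to 13.5 N, so the stop has been reached. The second tube shows from (445,180) to (565,205), with the head bar at (650,240), and the block and chips are undisturbed. I'll hold briefly and check the extension.

```bash
python3 -m inch '[{"dp":[0,0,0],"angular":[0,0,0],"fingers":255},{"dp":[0,0,0],"angular":[0,0,0],"fingers":255},{"dp":[0,0,0],"angular":[0,0,0],"fingers":255},{"dp":[0,0,0],"angular":[0,0,0],"fingers":255},{"dp":[0,0,0],"angular":[0,0,0],"fingers":255},{"dp":[0,0,0],"angular":[0,0,0],"fingers":255}]'
python3 - <<'E'
from h import *
o=np.array([608.19,38.87]);th=.1644;R=np.array([[np.cos(th),-np.sin(th)],[np.sin(th),np.cos(th)]])
# front top-left corner of bar at z=53: before(full) (415,213)? s6 latched, s7 first stop, s10 now (same zoom)
for nm,p in [('latched s6',(408,217)),('first s7',(470,232)),('now s10',(607,268))]:
    w=back('scene',200+p[0]/3.3-.35,140+p[1]/3.3-.35,z=53);print(nm,(R.T@(w[:2]-o)).round(1))
for p in [(433,345),(478,353),(520,366)]:
    w=back('scene',200+p[0]/3.3-.35,140+p[1]/3.3-.35,z=8);print('chip',(R.T@(w[:2]-o)).round(1))
E
python3 go.py 637 -139 36 0.164
```

```text
clock: 17.2
eef_pos: [638.2, -138.2, 36.0]
tcp_rot: [-3.139, 0.001, 0.163]
contact_force: [1.7, 13.2, 5.2]
opening: 0.245
latched s6 [-62.3 -64.2]
first s7 [ -63.2 -113.3]
now s10 [ -68.6 -214.5]
chip [-137.9 -125.8]
chip [-133.  -155.7]
chip [-134.3 -185.7]
t 17.2 pos [ 638.2 -138.2   36. ] rot [-3.139e+00  1.000e-03  1.630e-01] F [ 1.7 13.2  5.2] op 0.245
dp [-1.4  0.6  0. ] ang [-0.003  0.001 -0.001]
```

Head travel is 49 mm, then 150 mm in total. The chips are about 65 mm or more past the edge, and the grip is steady. Handing in.

```bash
python3 -c "
from rig import sign_off
print(sign_off())"
```

```text
the job is handed in; nothing more can be done
None
```

I swept the three chips off the drip plate with the block, stood the block back, pressed the button and pulled the head out. I handed the job in at about 17 s while still holding the head fully extended. `sign_off()` gave no verdict.

- **Chips:** they lie on the bare washer at stand x of about -133 to -138 mm, some 70 mm in front of the plate's front edge. I never saw the fingers near them; they stayed at least 15 mm above.
- **Block:** it stands upright near its original spot, about 8 mm to the left of it. It is off the plate and clear of the chips, as the scene picture after release shows.
- **Pole:** measured at the bar in the scene pictures, the head had moved 49 mm after the button press and 150 mm in the end. The gripper itself moved about 100 mm in the pull.
- **Hold:** the pull force rose to a steady 13 N against the second stop, at a grip setting of 60 N, with no creep over the last half second.
- **Bystanders:** the tin and tape roll show no movement in the pictures.

One check disagreed. In the last picture the bar's front end came out at stand x of -69 mm instead of about -63 mm. I put this down to reading that corner by eye. Two-view heights of the button and scraper grip also came out 4 to 7 mm below the stated ones. The depth image agreed with the stated heights, so I used those, and felt for contact when lowering onto the plate and the washer.

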